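Move a glue cartridge from the sloping rack into the lidded conditioning box

ROBOT

A 6-joint arm with a two-finger parallel gripper is mounted at the origin on the work surface. World frame = base frame: x ahead of the robot, y to its left, z up, the work surface at z = 0. Lengths are in m, angles in rad, forces in N, time in s.
With the tool pointing down it reaches from about 0.225 to 0.875 m from the base axis. Payload 3.4 kg.
Tool frame: the origin (TCP) lies between the finger pads; the fingertips stand 11 mm ahead of it and the grasp point (between the pads) lies 8 mm behind it; z points along the fingers, y is the line along which they close (so a half turn about z gives the same grasp; the last joint's range is limited). The gripper opens to 85 mm and grips with 20 to 120 N. Pads are 22 mm wide; open, the fingers measure 114 mm over their backs; the gripper's body (76 mm by 85 mm) begins 54 mm behind the grasp point. The pads swing forward as they close: fully open they stand 13 mm farther back than shut.
Start: joints at [-1.406, 0.276, 1.505, -0, 1.361, -0.121], TCP at [0.162, -0.552, 0.242] pointing down, gripper open.
Joint ranges: [-2.89, 2.89], [-0.75, 2.08], [0.22, 2.7], [-1.18, 4.32], [0.11, 2.71], [-2.7, 2.7]. Speed limits (rad/s): [2.57, 2.57, 3.14, 3.14, 3.14, 3.14].

INTERFACE

Orientations are given as a 3x3 rotation matrix whose columns are the frame's x, y, z axes.
In Python, from workcell import env gives the robot as it stands.
- The arm moves only by the tool drive_tool, never from a script. Its argument "motion" is a list that holds one entry, the list of rows, each a list of 5 numbers: the shift along the tool's x, y, z in m, then the turn about the tool's z in degrees, then the opening, from 0 (shut) to 1 (fully open). A call has exactly 10 rows; each row is the pose to reach, as a shift and turn from the pose commanded when the call began, along the tool's axes at that moment; what a row does not reach only later rows make up. A row lasts 1/10 s, in which the tool goes at most 50 mm and 8.59 degrees, less where a joint would pass 70% of its speed; a pose out of reach is approached as far as the arm can. A call with a gripper value outside its range is refused whole. The fingers move at their own pace and stop on an object; the grip force is fixed at half the most. Time passes only in rows, so rows that repeat a pose let the fingers close, or fill a call up. It gives the time, the measured TCP pose, the force, the opening and the grip force at its end, in the units of the state.
- env.get_obs(): the state, without advancing time (a new reading comes with each control period).
- env.read_camera(name): name is "scene" or "top" or "wrist"; returns a dict with "frame" (420x560x3 uint8, red, green, blue), "fx", "fy", "cx", "cy" (pixels), "D" ([k1, k2, p1, p2, k3] as OpenCV has them; the pictures are not rectified), "rvec" (rotation vector, rad) and "tvec" (3), from world to camera coordinates, as OpenCV has them. Camera axes: x right, y down, z forward; pixel columns grow to the right and rows downward; lengths in m; the calibration is good to about 2 mm. A picture is of the moment at which its call begins. There is no depth.
- env.finish_job(): hands the job in; it is judged then, once.
The state is a dict: "time": time; "joint_pos": joint angles; "joint_velocities": joint speeds; "joint_torque": joint torques, N m; "ee_pos": TCP position; "ee_rot": TCP orientation; "ft_force": force on the tool from outside, world axes, zero at the start; "ft_torque": the same for the moment, N m; "gripper_width": finger opening in m; "finger_force": force on a finger pad.
Only numpy, scipy, OpenCV 4.12 (cv2) and the standard library are available. Lean on these libraries where they do the work, as an engineer would, in place of code of your own. Each camera call takes 0.05 s, during which the arm holds its last target. There are 200 camera calls.

TASK

Take the yellow-capped cartridge out of the sloping rack and put it in the open conditioning box, upright and fully home in a well, cap up. One of the two empty wells has a plug stuck part-way down, so feel for the one that takes the cartridge as deep as its neighbours, and lower it in, never let it drop. Then close the lid fully, and leave the other cartridges and the loose things on the bench where they are.

Things in the scene. Friction and masses are not known exactly. Their poses are not given: they have to be found in the camera images.
- yellow: The glue cartridge to be moved, the only one with a yellow cap (and yellow band); starts in one of the three holes of the sloping rack. A rigid cartridge, 120 mm long: white barrel 22 mm across, tapering over the lowest 14 mm to a 12 mm flat foot; the top 28 mm is a cap 25 mm across. Origin: centre of the foot; z runs along the cartridge to the cap. 40 to 85 g. 
- blue_a: Blue-capped cartridge of the same form in the sloping rack; stays there.
- blue_b: Blue-capped cartridge of the same form in the sloping rack; stays there.
- red_a: Red-capped cartridge of the same form, standing fully home in one of the box's wells; stays there.
- red_b: Red-capped cartridge of the same form, standing fully home in one of the box's wells; stays there.
- rack: Fixed sloping rack: aluminium block, up to 100 mm high, on a black base 130 x 200 mm. Origin on the table under the block; z up, y along the row of 3 holes, -x its low front. Holes 24.5 mm wide, 55 mm deep, 60 mm apart; their axes lean 32 deg from vertical, mouths towards the rack's -x. A cartridge at home shows its upper 65 mm.
- rack_hole0 (a point): Centre of the mouth of hole 0 of the sloping rack (85 mm above the table); holes 0 to 2 run from -y to +y of the rack.
- rack_hole1 (a point): Centre of the mouth of hole 1 of the sloping rack (85 mm above the table); holes 0 to 2 run from -y to +y of the rack.
- rack_hole2 (a point): Centre of the mouth of hole 2 of the sloping rack (85 mm above the table); holes 0 to 2 run from -y to +y of the rack.
- box: Fixed grey conditioning box, open-topped, 150 (x) x 272 (y) x 140 mm high, walls and floor 5 mm. Origin: centre of its underside; z up; the lid's hinge is on the +x rim. An aluminium block fills it to 70 mm above the table; it has 4 upright wells, 25 mm wide, 65 mm deep, 60 mm apart along y, 20 mm to the -x side of centre. A cartridge fully home shows 55 mm above the block.
- well0 (a point): Centre of the mouth of well 0 of the box, level with the block's top, 70 mm above the table (a clear well's floor is at 5 mm). Wells 0 to 3 run from -y to +y of the box. Two hold red-capped cartridges; of the two others one hides a plug that stops a cartridge 32 mm too high.
- well1 (a point): Centre of the mouth of well 1 of the box, level with the block's top, 70 mm above the table (a clear well's floor is at 5 mm). Wells 0 to 3 run from -y to +y of the box. Two hold red-capped cartridges; of the two others one hides a plug that stops a cartridge 32 mm too high.
- well2 (a point): Centre of the mouth of well 2 of the box, level with the block's top, 70 mm above the table (a clear well's floor is at 5 mm). Wells 0 to 3 run from -y to +y of the box. Two hold red-capped cartridges; of the two others one hides a plug that stops a cartridge 32 mm too high.
- well3 (a point): Centre of the mouth of well 3 of the box, level with the block's top, 70 mm above the table (a clear well's floor is at 5 mm). Wells 0 to 3 run from -y to +y of the box. Two hold red-capped cartridges; of the two others one hides a plug that stops a cartridge 32 mm too high.
- lid (a joint): Angle of the box's white lid: 0 = closed flat on the rim, grows as it opens (rad); starts wide open, near upright (1.5 to 1.8), stops at 1.9. A stiff hinge: it stays where it is left. The lid is a flat panel 150 x 272 x 8 mm, 0.2 kg.
- lid_hinge (a point): Middle of the lid's hinge line, on the +x rim of the box (the line runs along the box's y), level with the underside of the closed lid.
- lid_handle (a point): Middle of the lid's bar handle: a bar of 100 mm along the hinge direction, 35 mm off the outer face, 30 mm from the free edge.
- screwdriver: Loose orange electric screwdriver lying on the bench, 215 mm long, 36 mm thick; origin under its body. Bystander.
- flux: Loose white bottle with a red cap, 48 mm across, 110 mm high, standing on the bench; origin at its underside. Bystander.
- spool: Loose solder spool, 60 mm across, 50 mm high, standing on its flange; origin at its underside. Bystander.
Things that resemble listed ones, but are neither listed nor needed, are in the scene too. Leave any green look-alike of the yellow alone.

How it is judged:
By the outcome, as a careful person would: the job done as asked, in the order asked, and still so for the second after the job is handed in, with the robot touching nothing.
It also fails if it takes over 72 s, if anything falls off the work surface, if the arm or the gripper's body presses on something with over 40 N, if the wrist force passes 120 N, or if a joint passes its speed limit or range.

## Working session

There is one attempt and no reset: what is moved stays moved. The work goes in short steps, Python scripts to look and compute and a tool call to move; the robot and the scene stay as the last step left them, time stands still between calls to the robot, and variables do not carry over. Pictures are saved under pics/ and viewed, at most 10 in all, crops included, and the job is handed in when it is done.

Besides the shell and the picture viewer there is one more tool, called by a JSON object that holds its "fn" and its "kwargs". drive_tool: Moves the arm, as the interface text tells. Its arguments: {"type":"object","properties":{"motion":{"type":"array","items":{"type":"array","items":{"type":"array","items":{"type":"number"}}}}},"required":["motion"]}

```bash
mkdir -p pics; python3 - <<'E'
from workcell import env
import cv2,numpy as np
for n in("scene","top"):
    c=env.read_camera(n);cv2.imwrite(f"pics/{n}0.png",c["frame"][:,:,::-1])
    R=cv2.Rodrigues(np.array(c["rvec"],float))[0];print(n,c["fx"],c["D"],(-R.T@np.array(c["tvec"])).ravel().round(3),R.round(2).tolist())
print(env.get_obs())
E
```

```text
scene 388.47426839242354 [-0.02062416  0.          0.          0.          0.        ] [1.044 0.581 0.925] [[-0.64, 0.77, 0.01], [0.55, 0.46, -0.7], [-0.54, -0.44, -0.72]]
top 412.2351643500764 [-0.11345621  0.          0.          0.          0.        ] [0.413 0.072 1.12 ] [[-0.02, -1.0, -0.02], [-1.0, 0.02, -0.04], [0.04, 0.02, -1.0]]
{'time': 0.1, 'joint_pos': array([-1.40600514e+00,  2.76492840e-01,  1.50595917e+00, -2.31301267e-06,
        1.36068376e+00, -1.21014920e-01]), 'joint_velocities': array([-0.00086607, -0.00183251, -0.00270597, -0.00165314, -0.00050842,
       -0.00024764]), 'joint_torque': array([ 9.89591063e-04, -4.17699945e+01, -2.46404850e+01, -3.32944173e-04,
        5.84251306e-03, -1.28838150e-05]), 'ee_pos': array([ 0.16202553, -0.55125464,  0.24156725]), 'ee_rot': array([[ 9.59434584e-01,  2.81931223e-01, -2.55373688e-04],
       [ 2.81931278e-01, -9.59433394e-01,  1.52183755e-03],
       [ 1.84039477e-04, -1.53210141e-03, -9.99998809e-01]]), 'ft_force': array([ 0.19943408, -0.45382208, -0.77334398]), 'ft_torque': array([0.03359939, 0.00994459, 0.00380964]), 'finger_force': 0.0, 'gripper_width': 0.08553254251172254}
```

View pics/scene0.png

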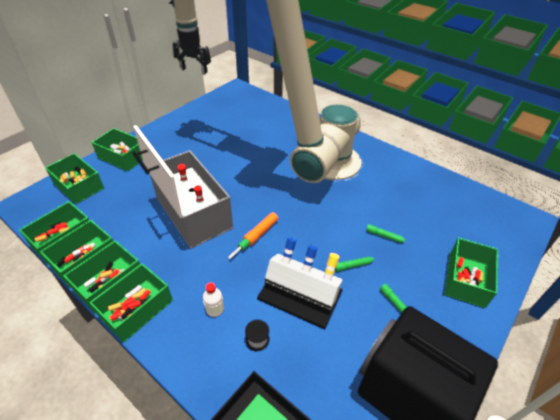

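View pics/top0.png

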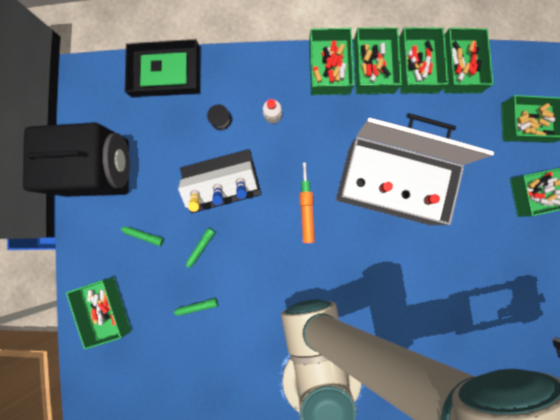

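The scene view shows the yellow cap at (332,265), with blue caps at (290,247) and (311,254), and red caps in the box at (182,172) and (198,192). The top view shows yellow at (194,202) and blues at (218,195) and (241,188). It also shows red caps at (386,187) and (432,199), empty wells at (361,182) and (406,194), and the lid handle at (431,124).

Things that could be mistaken for it (top pixels): green lying sticks at (142,236), (200,247), (195,306); blue caps at (218,195) and (241,188); orange screwdriver at (307,215); bin items. I choose (194,202), the only yellow cap in the rack.

```bash
cat > h.py <<'E'
from workcell import env
import cv2,numpy as np
def cam(n):
    c=env.read_camera(n);c["K"]=np.array([[c["fx"],0,c["cx"]],[0,c["fy"],c["cy"]],[0,0,1.]])
    c["D"]=np.array(c["D"],float);c["R"]=cv2.Rodrigues(np.array(c["rvec"],float))[0]
    c["t"]=np.array(c["tvec"],float).ravel();c["C"]=-c["R"].T@c["t"];return c
def ray(c,p):
    u=cv2.undistortPoints(np.array([[p]],float),c["K"],c["D"])[0,0];d=c["R"].T@np.array([u[0],u[1],1]);return d/np.linalg.norm(d)
def onplane(c,p,z):
    d=ray(c,p);return c["C"]+d*(z-c["C"][2])/d[2]
def proj(c,P): return cv2.projectPoints(np.array(P,float).reshape(-1,3),c["R"],c["t"],c["K"],c["D"])[0].reshape(-1,2)
def tri(c1,p1,c2,p2):
    d1,d2=ray(c1,p1),ray(c2,p2);s=np.linalg.lstsq(np.c_[d1,-d2],c2["C"]-c1["C"],rcond=None)[0]
    a,b=c1["C"]+s[0]*d1,c2["C"]+s[1]*d2;return (a+b)/2,np.linalg.norm(a-b)
HSV=dict(yellow=[(20,120,120),(32,255,255)],blue=[(105,150,40),(125,255,200)],red=[(0,170,90),(8,255,255)],dark=[(0,0,0),(180,255,60)])
def blobs(c,col,roi,amin=8):
    x0,y0,x1,y1=roi;h=cv2.cvtColor(c["frame"][y0:y1,x0:x1],cv2.COLOR_RGB2HSV)
    n,l,s,ct=cv2.connectedComponentsWithStats(cv2.inRange(h,*HSV[col]))
    return [(ct[i]+[x0,y0],int(s[i,4]),s[i,:4]+[x0,y0,0,0]) for i in range(1,n) if s[i,4]>=amin]
E
python3 - <<'E'
from h import *
t,s=cam("top"),cam("scene")
for col,rt,rs in(("yellow",(175,180,270,225),(270,230,350,285)),("red",(345,165,450,215),(160,155,215,205)),("dark",(345,170,445,210),(160,155,215,205))):
    print(col);print([(b[0].round(1),b[1],b[2]) for b in blobs(t,col,rt)]);print([(b[0].round(1),b[1],b[2]) for b in blobs(s,col,rs)])
a=cv2.resize(t["frame"][160:230,160:270],None,fx=4,fy=4,interpolation=2);b=cv2.resize(s["frame"][220:330,250:360],None,fx=3.2,fy=3.2,interpolation=2)
c=np.zeros((360,800,3),np.uint8);c[:280,:440]=a;c[:352,440:792]=b;cv2.imwrite("pics/crop1.png",c[:,:,::-1])
E
```

```text
yellow
[(array([193.9, 203.4]), 137, array([189, 194,  10,  18]))]
[(array([332.7, 260.1]), 104, array([328, 254,  11,  14])), (array([329. , 271.7]), 26, array([326, 269,   8,   6]))]
red
[(array([386. , 186.6]), 59, array([382, 183,   9,   8])), (array([433. , 198.7]), 69, array([428, 195,  11,   8]))]
[(array([181.4, 168.3]), 63, array([178, 164,   8,  11])), (array([197.5, 190. ]), 51, array([193, 186,   8,  10]))]
dark
[(array([361.5, 180.8]), 13, array([359, 179,   5,   5])), (array([405.4, 194. ]), 36, array([403, 191,   6,   7]))]
[]
```

View pics/crop1.png

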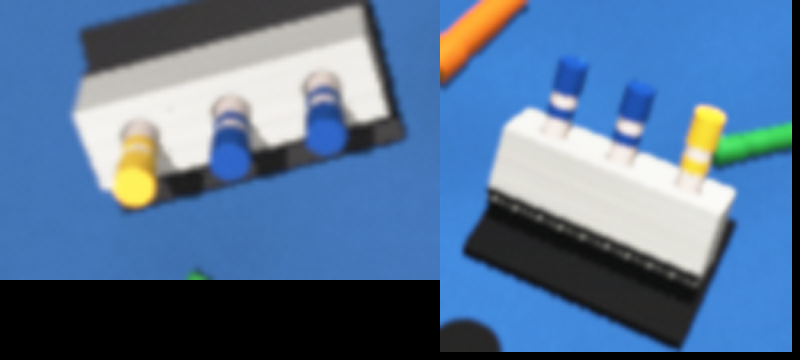

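The crop confirms the yellow cartridge at the end of the row: its cap end disc is at top pixel (193.7,206.7) and its mouth near (195,192). Blue ends are at (217.7,200) and (241.5,193.7).

```bash
python3 - <<'E'
from h import *
t,s=cam("top"),cam("scene")
Y=[onplane(t,p,.140) for p in((193.7,206.7),(217.7,200),(241.5,193.7))];print("capends",np.round(Y,4).tolist())
row=Y[2]-Y[0];print("row len",np.linalg.norm(row),"ang",np.degrees(np.arctan2(row[1],row[0])))
print("mouth",onplane(t,(195,192),.085))
print("cap centre tri",tri(t,(193.9,204.2),s,(332.7,260.1)))
for a,b in(((386,186.6),(197.5,190)),((433,198.7),(181.4,168.3))): print("red",onplane(t,a,.125),tri(t,a,s,b))
for p in((361.5,180.8),(405.4,194)): print("empty",onplane(t,p,.070))
o=env.get_obs();print(o["ee_pos"],np.degrees(np.arctan2(*o["ee_rot"][1::-1,1])))
E
```

```text
capends [[0.4725, 0.3072, 0.14], [0.4871, 0.2485, 0.14], [0.5007, 0.1908, 0.14]]
row len 0.11968687170908303 ang -76.37897277560921
mouth [0.51324398 0.31650426 0.085     ]
cap centre tri (array([0.48014586, 0.30917507, 0.12542912]), np.float64(0.0021860054595426916))
red [ 0.51051295 -0.15856178  0.125     ] (array([ 0.51424938, -0.16439042,  0.11162499]), np.float64(0.007111577308468068))
red [ 0.47839812 -0.27344281  0.125     ] (array([ 0.48091967, -0.27879166,  0.11613923]), np.float64(0.005723906363612801))
empty [ 0.53225543 -0.10872984  0.07      ]
empty [ 0.49574061 -0.22083041  0.07      ]
[ 0.16207778 -0.55154761  0.24200676] -73.62455673765321
```

{"fn": "drive_tool", "kwargs": {"motion": [[[0.02,-0.03,0,0,0.5],[0.05,-0.067,0,0,0.5],[0.08,-0.107,0,0,0.5],[0.11,-0.147,0,0,0.5],[0.14,-0.187,0,0,0.5],[0.17,-0.227,0,0,0.5],[0.2,-0.267,0,0,0.5],[0.23,-0.307,0,0,0.5],[0.255,-0.342,0,0,0.5],[0.274,-0.368,0,0,0.5]]]}}

```text
time: 1.3
ee_pos: [0.3213, -0.1189, 0.2425]
ee_rot: [[0.959, 0.283, 0.001], [0.283, -0.959, 0.0], [0.001, 0.0, -1.0]]
ft_force: [0.8, -0.3, -0.2]
gripper_width: 0.0426
finger_force: 0.0
```

{"fn": "drive_tool", "kwargs": {"motion": [[[0.02,-0.03,0,0,0.5],[0.05,-0.067,0,0,0.5],[0.08,-0.107,0,0,0.5],[0.11,-0.147,0,0,0.5],[0.14,-0.187,0,0.5,0.5],[0.17,-0.227,0,1,0.5],[0.2,-0.267,0,1.5,0.5],[0.23,-0.307,0,2,0.5],[0.255,-0.342,0,2.5,0.5],[0.274,-0.368,0,2.8,0.5]]]}}

```text
time: 2.3
ee_pos: [0.4809, 0.3118, 0.2419]
ee_rot: [[0.972, 0.236, 0.0], [0.236, -0.972, 0.0], [0.0, -0.0, -1.0]]
ft_force: [0.3, -0.5, -0.0]
gripper_width: 0.0424
finger_force: 0.0
```

```bash
python3 - <<'E'
from h import *
w=cam("wrist");cv2.imwrite("pics/w1.png",w["frame"][:,:,::-1])
o=env.get_obs();print(o["time"],o["ee_pos"],o["ee_rot"].round(4).tolist(),o["gripper_width"],o["ft_force"],w["C"],w["R"].round(2).tolist(),w["fx"])
b=blobs(w,"yellow",(0,0,560,420),60);print([(x[0].round(1),x[1],x[2]) for x in b])
E
```

```text
2.35 [0.48285031 0.31605005 0.24161081] [[0.9715, 0.2372, 0.0023], [0.2371, -0.9715, 0.0058], [0.0036, -0.0051, -1.0]] 0.0426791150482169 [2.83626067 3.81232464 0.51982185] [0.5476437  0.32866027 0.37278548] [[0.24, -0.97, 0.0], [-0.94, -0.23, 0.27], [-0.26, -0.06, -0.96]] 337.86387491167375
[(array([285.6, 171.3]), 252, array([272, 165,  27,  17])), (array([285.4, 207.1]), 1362, array([270, 183,  32,  48])), (array([542.6, 222.5]), 65, array([538, 217,  11,  15]))]
```

View pics/w1.png

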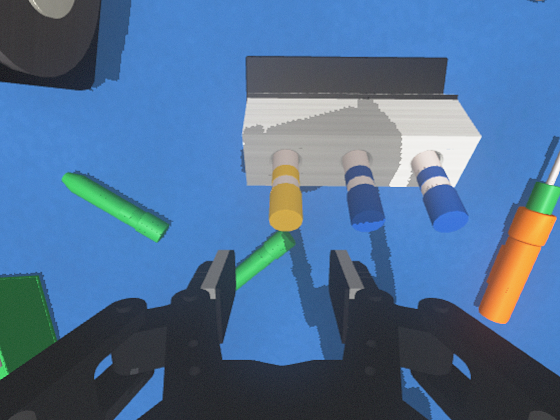

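The wrist view shows the yellow cap end disc at about (285.5,217), aligned between the pads (pad midline x≈283), with the blues to the right at (366,218) and (447,218).

```bash
python3 - <<'E'
from h import *
w=cam("wrist");o=env.get_obs();print(o["ee_pos"],o["ft_force"])
E=[onplane(w,p,.140) for p in((285.5,217),(366,218),(446,217))];print(np.round(E,4).tolist(),np.linalg.norm(E[2]-E[0]),np.degrees(np.arctan2(*(E[2]-E[0])[1::-1])))
print("mouth",onplane(w,(286,158),.085))
g=E[0]+np.array([.972,.236,0])*.0074+[0,0,-.012-.008]
R=o["ee_rot"];print("TCP target",g,"tool shift",R.T@(g-o["ee_pos"]))
E
```

```text
[0.4815993  0.312847   0.24149239] [ 0.18417196 -0.50347252 -0.60292064]
[[0.4801, 0.3136, 0.14], [0.4932, 0.2571, 0.14], [0.5076, 0.2015, 0.14]] 0.11536848561308363 -76.25104288393166
mouth [0.51476184 0.32131718 0.085     ]
TCP target [0.487328  0.3153402 0.12     ] tool shift [ 0.00603126 -0.00085397  0.12150032]
```

{"fn": "drive_tool", "kwargs": {"motion": [[[0.004,0,0.015,0,0.5],[0.004,0,0.035,0,0.5],[0.004,0,0.055,0,0.5],[0.004,0,0.075,0,0.5],[0.004,0,0.09,0,0.5],[0.004,0,0.1,0,0.5],[0.004,0,0.11,0,0.5],[0.004,0,0.117,0,0.5],[0.004,0,0.121,0,0.5],[0.004,0,0.121,0,0.5]]]}}

```text
time: 3.4
ee_pos: [0.4842, 0.3098, 0.121]
ee_rot: [[0.972, 0.235, -0.0], [0.235, -0.972, -0.0], [-0.0, 0.0, -1.0]]
ft_force: [0.5, 0.2, 0.3]
gripper_width: 0.0425
finger_force: 0.0
```

```bash
python3 - <<'E'
from h import *
w=cam("wrist");o=env.get_obs();print(o["time"],o["ee_pos"],o["ft_force"]);cv2.imwrite("pics/w2.png",w["frame"][:,:,::-1])
E
```

```text
3.45 [0.48439976 0.30989884 0.12141099] [-0.83337739  0.05388961  0.72894394]
```

View pics/w2.png

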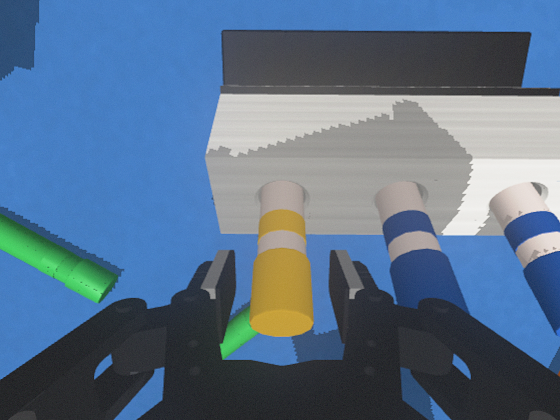

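The cap sits between the pads: cap at (281,290), pads at (215,285) and (345,285), and it is clear of the blue one. Closing now.

{"fn": "drive_tool", "kwargs": {"motion": [[[0,0,0,0,0.3],[0,0,0,0,0.15],[0,0,0,0,0.1],[0,0,0,0,0.1],[0,0,0,0,0.1],[0,0,0,0,0.1],[0,0,0,0,0.1],[0,0,0,0,0.1],[0,0,0,0,0.1],[0,0,0,0,0.1]]]}}

```text
time: 4.45
ee_pos: [0.4845, 0.31, 0.1219]
ee_rot: [[0.972, 0.235, 0.001], [0.235, -0.972, 0.0], [0.001, -0.0, -1.0]]
ft_force: [-0.8, -0.8, 5.0]
gripper_width: 0.0223
finger_force: 58.6
```

{"fn": "drive_tool", "kwargs": {"motion": [[[-0.0015,0,-0.0025,0,0.1],[-0.004,0,-0.0065,0,0.1],[-0.007,0,-0.011,0,0.1],[-0.0105,0,-0.017,0,0.1],[-0.014,0,-0.0225,0,0.1],[-0.0175,0,-0.028,0,0.1],[-0.021,0,-0.0335,0,0.1],[-0.023,0,-0.037,0,0.1],[-0.024,0,-0.038,0,0.1],[-0.024,0,-0.038,0,0.1]]]}}

```text
time: 5.45
ee_pos: [0.4603, 0.3041, 0.1593]
ee_rot: [[0.972, 0.235, -0.001], [0.235, -0.972, -0.0], [-0.001, 0.0, -1.0]]
ft_force: [0.6, 0.0, -0.1]
gripper_width: 0.0222
finger_force: 58.8
```

```bash
python3 - <<'E'
from h import *
w=cam("wrist");s=cam("scene");c=np.zeros((420,800,3),np.uint8);c[:,:420]=w["frame"][:,70:490];c[:380,420:]=cv2.resize(s["frame"][220:320,260:360],(380,380),interpolation=2);cv2.imwrite("pics/w3.png",c[:,:,::-1])
E
```

```text
(no output)
```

View pics/w3.png

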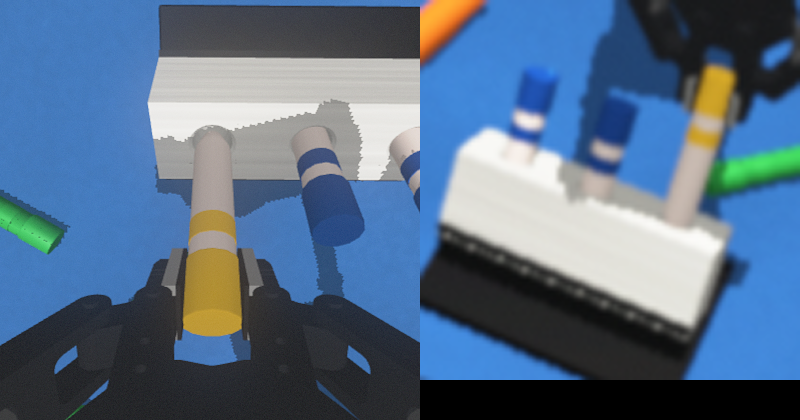

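The cartridge came out partly: about 100 mm of it is showing, the pads are on the lower cap at (172,275) and (250,275), and its tip is still in the mouth at (212,135). Now pivot it upright against the hole's lip.

{"fn": "drive_tool", "kwargs": {"motion": [[[0.004,0,-0.0025,0,0.1],[0.0088,0,-0.005,0,0.1],[0.0135,0,-0.007,0,0.1],[0.018,0,-0.009,0,0.1],[0.0228,0,-0.0105,0,0.1],[0.0276,0,-0.0117,0,0.1],[0.0325,0,-0.0128,0,0.1],[0.037,0,-0.0137,0,0.1],[0.041,0,-0.014,0,0.1],[0.041,0,-0.014,0,0.1]]]}}

```text
time: 6.55
ee_pos: [0.4979, 0.3133, 0.1731]
ee_rot: [[0.972, 0.234, -0.008], [0.234, -0.972, -0.002], [-0.008, -0.0, -1.0]]
ft_force: [-7.6, -0.8, 4.3]
gripper_width: 0.0224
finger_force: 61.5
```

```bash
python3 - <<'E'
from h import *
w=cam("wrist");s=cam("scene");c=np.zeros((420,800,3),np.uint8);c[:,:420]=w["frame"][:,70:490];c[:380,420:]=cv2.resize(s["frame"][220:320,260:360],(380,380),interpolation=2);cv2.imwrite("pics/w4.png",c[:,:,::-1])
E
```

```text
(no output)
```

View pics/w4.png

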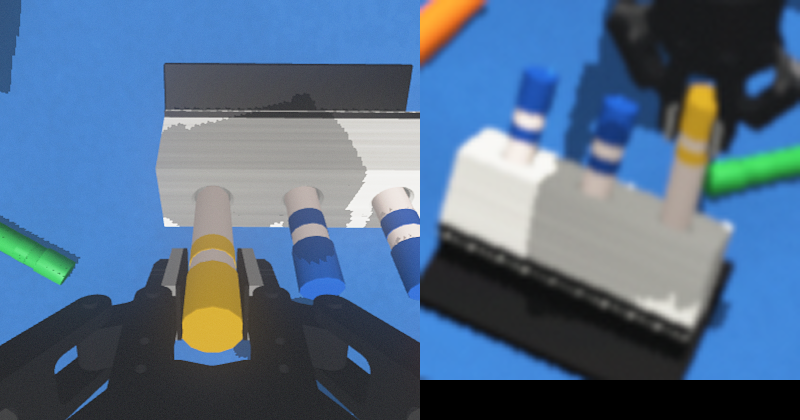

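The wrist view shows the cartridge turned nearer to upright, with the band at (212,250), the cap end at (212,340) and the foot in the mouth at (212,190). The side force of 7.6 N is modest. I'll continue to vertical and lift out.

{"fn": "drive_tool", "kwargs": {"motion": [[[0.003,0,-0.0005,0,0.1],[0.006,0,-0.001,0,0.1],[0.009,0,-0.001,0,0.1],[0.011,0,-0.001,0,0.1],[0.011,0,-0.006,0,0.1],[0.011,0,-0.02,0,0.1],[0.011,0,-0.04,0,0.1],[0.011,0,-0.06,0,0.1],[0.011,0,-0.07,0,0.1],[0.011,0,-0.072,0,0.1]]]}}

```text
time: 7.65
ee_pos: [0.5127, 0.3169, 0.2467]
ee_rot: [[0.972, 0.235, 0.003], [0.235, -0.972, 0.001], [0.003, -0.001, -1.0]]
ft_force: [0.4, 0.2, 0.2]
gripper_width: 0.0226
finger_force: 61.5
```

```bash
python3 - <<'E'
from h import *
w=cam("wrist");s=cam("scene");t=cam("top");o=env.get_obs();print(o["ee_pos"],o["ee_rot"].round(3).tolist(),o["ft_force"],o["ft_torque"])
c=np.zeros((420,800,3),np.uint8);c[:,:420]=w["frame"][:,70:490];c[:380,420:]=cv2.resize(s["frame"][200:300,280:380],(380,380),interpolation=2);cv2.imwrite("pics/w5.png",c[:,:,::-1])
# vertical line under grasp, as seen in wrist/scene for scale
g=o["ee_pos"]+[0,0,.008]
for q in(w,s): print(proj(q,[g+[0,0,k] for k in(.02,0,-.04,-.1)]).round(1).tolist())
print([(b[0].round(1),b[1],b[2]) for b in blobs(w,"yellow",(200,100,360,420),40)])
E
```

```text
[0.51128711 0.31627122 0.24440894] [[0.972, 0.235, -0.001], [0.235, -0.972, -0.001], [-0.001, 0.0, -1.0]] [-1.27960366 -0.04446352 -0.86630685] [-0.02519762  0.0479996   0.01340813]
[[284.0, 317.8], [283.7, 289.6], [283.2, 251.5], [282.8, 217.7]]
[[335.3, 230.4], [334.3, 236.2], [332.4, 247.3], [329.7, 262.7]]
[(array([282. , 250.9]), 563, array([260, 241,  45,  29])), (array([282. , 311.5]), 4749, array([251, 265,  62,  91]))]
```

View pics/w5.png

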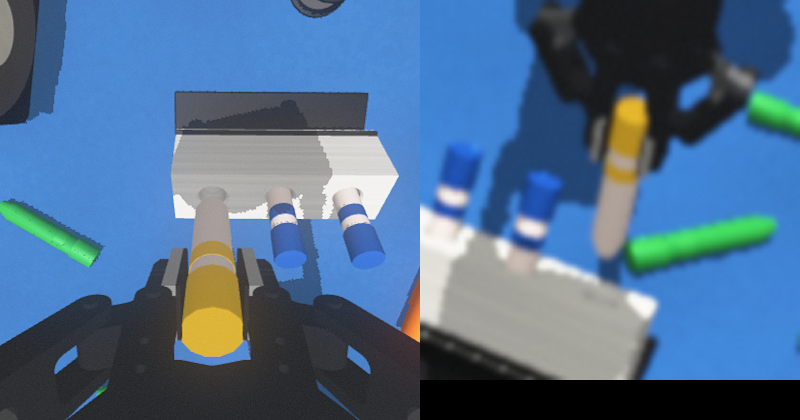

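The cartridge is free, still leaning (foot at wrist-image row ≈192, cap start at row 265, cap end at row 355). I'll solve for the lean.

```bash
python3 - <<'E'
from h import *
from scipy.optimize import least_squares
w=cam("wrist");o=env.get_obs();g=o["ee_pos"]+[0,0,.008];e=o["ee_rot"][:,0];z=np.array([0,0,1.])
f=w["frame"][:,282].astype(int)
print([(r,f[r].tolist()) for r in range(180,214,2)])
def P(p,s,off):
    phi,L,x=p; u=-np.sin(phi)*e+np.cos(phi)*z; n=np.cos(phi)*e+np.sin(phi)*z
    return g+e*x+u*(s-L)+n*off
def res(q,foot): p=[q[0],q[1],0]; return proj(w,[P(p,.092,.0125),P(p,.120,-.0125),P(p,0,.006)])[:,1]-[265,356,foot]
for ft in(192,197): 
    r=least_squares(lambda q:res(q,ft),[.2,.1]);print(ft,np.degrees(r.x[0]),r.x[1],r.fun)
E
```

```text
[(180, [172, 174, 170]), (182, [175, 175, 171]), (184, [172, 172, 172]), (186, [166, 165, 163]), (188, [165, 166, 163]), (190, [163, 163, 162]), (192, [163, 165, 159]), (194, [166, 164, 165]), (196, [165, 163, 161]), (198, [167, 158, 154]), (200, [167, 156, 154]), (202, [168, 158, 156]), (204, [164, 154, 150]), (206, [168, 160, 157]), (208, [166, 158, 154]), (210, [164, 157, 153]), (212, [169, 158, 156])]
192 7.401838316116953 0.09587773368106119 [-7.36029849  4.19550836  0.24252176]
197 5.2635370453817725 0.09558015066308932 [-7.27482356  3.97079857  0.35776368]
```

{"fn": "drive_tool", "kwargs": {"motion": [[[0,0.005,-0.02,0,0.1],[-0.004,0.02,-0.03,2,0.1],[-0.01,0.045,-0.03,5,0.1],[-0.016,0.075,-0.03,8,0.1],[-0.023,0.105,-0.03,11,0.1],[-0.03,0.135,-0.03,14,0.1],[-0.036,0.165,-0.03,17,0.1],[-0.042,0.19,-0.03,20,0.1],[-0.045,0.205,-0.03,22,0.1],[-0.045,0.21,-0.03,23,0.1]]]}}

```text
time: 8.85
ee_pos: [0.5167, 0.1, 0.2751]
ee_rot: [[0.986, -0.168, -0.0], [-0.168, -0.986, -0.0], [-0.0, 0.0, -1.0]]
ft_force: [-0.1, -0.1, -0.7]
gripper_width: 0.0224
finger_force: 61.5
```

```bash
python3 - <<'E'
from h import *
o=env.get_obs();print(o["ee_pos"],o["ee_rot"].round(4).tolist())
R=o["ee_rot"];print(R.T@(np.array([.520,-.104,.272])-o["ee_pos"]), np.degrees(np.arctan2(*R[1::-1,1])))
E
```

```text
[0.51671941 0.10002193 0.27510755] [[0.9859, -0.1676, -0.0005], [-0.1676, -0.9859, -0.0004], [-0.0004, 0.0004, -1.0]]
[0.03742503 0.20058571 0.00317864] -99.6470190972682
```

{"fn": "drive_tool", "kwargs": {"motion": [[[0.004,0.02,0,1,0.1],[0.009,0.045,0,2,0.1],[0.014,0.07,0,3,0.1],[0.019,0.095,0,4,0.1],[0.024,0.12,0,5,0.1],[0.029,0.145,0,6,0.1],[0.033,0.17,0,6,0.1],[0.036,0.19,0,6,0.1],[0.037,0.2,0,6,0.1],[0.037,0.2,0,6,0.1]]]}}

```text
time: 9.85
ee_pos: [0.521, -0.102, 0.2751]
ee_rot: [[0.964, -0.267, -0.0], [-0.267, -0.964, 0.0], [-0.0, -0.0, -1.0]]
ft_force: [-0.9, 0.6, -1.0]
gripper_width: 0.0226
finger_force: 61.5
```

```bash
python3 - <<'E'
from h import *
w=cam("wrist");cv2.imwrite("pics/w6.png",w["frame"][:,:,::-1]);o=env.get_obs();print(o["ee_pos"],w["C"])
W=[.529,-.106,.070];by=np.array([.269,.963,0])
print(proj(w,[np.array(W)-by*.06*k for k in range(3)]).round(1).tolist())
print([(b[0].round(1),b[1],b[2]) for b in blobs(w,"red",(0,0,560,420),60)])
print([(b[0].round(1),b[1],b[2]) for b in blobs(w,"dark",(150,60,560,300),60)])
E
```

```text
[ 0.52087574 -0.10109458  0.27509411] [ 0.58721011 -0.1196913   0.40585541]
[[284.1, 174.4], [343.8, 174.4], [403.5, 174.5]]
[(array([497.2, 184.5]), 622, array([483, 171,  30,  27]))]
[(array([234.4, 281.9]), 1220, array([204, 249,  54,  51])), (array([329.7, 282.2]), 1215, array([307, 249,  54,  51])), (array([165.6, 297.4]), 117, array([150, 295,  30,   5])), (array([399. , 297.4]), 118, array([385, 295,  31,   5]))]
```

View pics/w6.png

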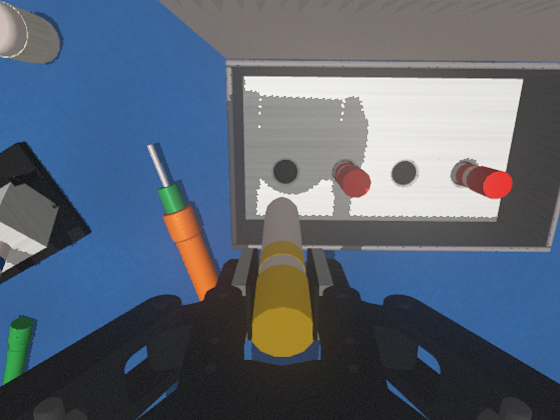

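The wrist view shows the clear mouths of well 3 at (285.5,172.5) and well 1 at (404,173). Reds stand between them (352,180) and beyond (495,184), and the foot tip is at row ≈198. The lid is open at the top, clear of the tool.

```bash
python3 - <<'E'
from h import *
from scipy.optimize import brentq
w=cam("wrist");o=env.get_obs();R=o["ee_rot"];p=o["ee_pos"]
A,B=onplane(w,(285.5,172.5),.07),onplane(w,(404,173),.07);d=A-B
print("w3",A,"w1",B,np.linalg.norm(d),np.degrees(np.arctan2(d[1],d[0])))
f=w["frame"][186:212,283].astype(int).sum(1);print(f.tolist())
g=p+[0,0,.008];e=R[:,0]
for row in(196,198,200):
    F=lambda a:proj(w,g+.0956*(np.sin(a)*e+np.array([0,0,-np.cos(a)]))+.006*e)[0,1]-row
    print(row,np.degrees(brentq(F,-.4,.5)))
print("tool shift w3",R.T@(A-p),"w1",R.T@(B-p),p)
E
```

```text
w3 [ 0.53036523 -0.10677789  0.07      ] w1 [ 0.49809716 -0.22126777  0.07      ] 0.11895024389201943 74.25992518622604
[422, 410, 420, 422, 427, 423, 408, 540, 712, 706, 680, 453, 347, 363, 370, 371, 366, 366, 359, 374, 366, 361, 363, 364, 358, 370]
196 5.682419904058179
198 4.839872704744272
200 3.997886808684975
tool shift w3 [0.0109332  0.00357404 0.2051561 ] w1 [0.01026511 0.12252234 0.20502879] [ 0.52080551 -0.10066226  0.27516467]
```

{"fn": "drive_tool", "kwargs": {"motion": [[[0.002,0.0036,0.01,0,0.1],[0.002,0.0036,0.03,0,0.1],[0.002,0.0036,0.055,0,0.1],[0.002,0.0036,0.08,0,0.1],[0.002,0.0036,0.1,0,0.1],[0.002,0.0036,0.11,0,0.1],[0.002,0.0036,0.116,0,0.1],[0.002,0.0036,0.122,0,0.1],[0.002,0.0036,0.127,0,0.1],[0.002,0.0036,0.13,0,0.1]]]}}

```text
time: 10.95
ee_pos: [0.5234, -0.1061, 0.1461]
ee_rot: [[0.964, -0.266, 0.004], [-0.266, -0.964, -0.001], [0.004, 0.0, -1.0]]
ft_force: [1.5, -1.2, 1.4]
gripper_width: 0.0225
finger_force: 61.2
```

{"fn": "drive_tool", "kwargs": {"motion": [[[0.001,0,0.002,0,0.1],[0.002,0,0.004,0,0.1],[0.003,0,0.006,0,0.1],[0.004,0,0.008,0,0.1],[0.005,0,0.01,0,0.1],[0.006,0,0.012,0,0.1],[0.007,0,0.014,0,0.1],[0.008,0,0.015,0,0.1],[0.008,0,0.016,0,0.1],[0.008,0,0.016,0,0.1]]]}}

```text
time: 11.95
ee_pos: [0.5289, -0.1076, 0.1326]
ee_rot: [[0.964, -0.266, -0.0], [-0.266, -0.964, -0.0], [-0.0, 0.0, -1.0]]
ft_force: [-4.8, 1.1, 23.0]
gripper_width: 0.0224
finger_force: 64.6
```

{"fn": "drive_tool", "kwargs": {"motion": [[[0,0,-0.003,0,0.1],[0.001,0,-0.006,0,0.1],[0.001,0,-0.006,0,0.1],[0,0,-0.006,0,0.1],[0,0,-0.005,0,0.1],[0,0,-0.004,0,0.1],[0,0,-0.003,0,0.1],[0,0,-0.002,0,0.1],[0,0,-0.002,0,0.1],[0,0,-0.002,0,0.1]]]}}

```text
time: 12.95
ee_pos: [0.5294, -0.1077, 0.1329]
ee_rot: [[0.964, -0.266, 0.0], [-0.266, -0.964, -0.0], [0.0, 0.0, -1.0]]
ft_force: [-4.0, 2.0, 10.9]
gripper_width: 0.0223
finger_force: 63.5
```

```bash
python3 - <<'E'
from h import *
w=cam("wrist");s=cam("scene");o=env.get_obs();print(o["ee_pos"],o["ft_force"])
c=np.zeros((420,800,3),np.uint8);c[:,:420]=w["frame"][:,70:490];c[:380,420:]=cv2.resize(s["frame"][130:230,130:230],(380,380),interpolation=2);cv2.imwrite("pics/w7.png",c[:,:,::-1])
print([(b[0].round(1),b[1],b[2]) for b in blobs(w,"yellow",(200,100,360,420),40)])
print([(b[0].round(1),b[1],b[2]) for b in blobs(w,"red",(0,0,560,420),60)])
E
```

```text
[ 0.52934714 -0.10769064  0.13288851] [-5.11817098  0.48396766 12.03469576]
[(array([282.3, 251.7]), 529, array([260, 242,  45,  30])), (array([282.2, 312.6]), 4644, array([252, 265,  61,  92]))]
[(array([404.9, 287.2]), 61, array([396, 282,  24,  10]))]
```

The stop repeats at TCP z 0.133, so the foot is at about 0.037, which is the plug height. That makes well 3 the plugged one. I'll lift straight out and go to well 1.

{"fn": "drive_tool", "kwargs": {"motion": [[[0,0,-0.01,0,0.1],[0,0,-0.03,0,0.1],[0,0,-0.055,0,0.1],[0,0,-0.08,0,0.1],[0,0,-0.1,0,0.1],[0,0.005,-0.11,0,0.1],[0,0.02,-0.11,0,0.1],[0,0.04,-0.11,0,0.1],[0,0.06,-0.11,0,0.1],[0,0.08,-0.11,0,0.1]]]}}

```text
time: 14.05
ee_pos: [0.5072, -0.1865, 0.2398]
ee_rot: [[0.964, -0.266, -0.002], [-0.266, -0.964, 0.0], [-0.002, 0.0, -1.0]]
ft_force: [0.1, 0.8, 0.4]
gripper_width: 0.0223
finger_force: 61.6
```

{"fn": "drive_tool", "kwargs": {"motion": [[[0,0.015,0,0,0.1],[0,0.028,0,0,0.1],[0,0.036,0,0,0.1],[0,0.039,0,0,0.1],[0,0.039,0,0,0.1],[0,0.039,0,0,0.1],[0,0.039,0,0,0.1],[0,0.039,0,0,0.1],[0,0.039,0,0,0.1],[0,0.039,0,0,0.1]]]}}

```text
time: 15.05
ee_pos: [0.4979, -0.2222, 0.2414]
ee_rot: [[0.964, -0.266, 0.0], [-0.266, -0.964, -0.0], [0.0, 0.0, -1.0]]
ft_force: [-0.0, -0.3, -0.3]
gripper_width: 0.0226
finger_force: 61.6
```

```bash
python3 - <<'E'
from h import *
o=env.get_obs();R=o["ee_rot"];p=o["ee_pos"];print(p,o["ft_force"],o["gripper_width"])
print("shift w1",R.T@(np.array([.4981,-.2213,.07])-p))
w=cam("wrist");f=w["frame"][150:230,282].astype(int).sum(1);print(f.tolist())
g=p+[0,0,.008];e=R[:,0]
for L in(.096,.105):print([ (a,proj(w,g+L*(np.sin(np.radians(a))*e+np.array([0,0,-np.cos(np.radians(a))]))+.006*e)[0,1].round(1)) for a in(-2,0,2,4,6)])
E
```

```text
[ 0.49789568 -0.22223411  0.24135869] [-0.00172004 -0.27493822 -0.31054545] 0.022605738439449755
shift w1 [-7.89996015e-05 -9.65437683e-04  1.71358620e-01]
[421, 419, 417, 428, 434, 438, 428, 430, 435, 434, 428, 434, 428, 442, 433, 431, 439, 433, 438, 443, 440, 440, 431, 427, 426, 410, 351, 195, 195, 199, 206, 203, 195, 208, 204, 205, 200, 199, 196, 196, 190, 196, 195, 198, 201, 204, 254, 357, 379, 372, 379, 378, 380, 380, 377, 377, 384, 377, 375, 384, 371, 372, 378, 377, 377, 372, 376, 379, 374, 375, 377, 378, 379, 383, 388, 370, 370, 382, 375, 377]
[(-2, np.float64(213.9)), (0, np.float64(209.1)), (2, np.float64(204.4)), (4, np.float64(199.6)), (6, np.float64(194.8))]
[(-2, np.float64(210.7)), (0, np.float64(205.6)), (2, np.float64(200.6)), (4, np.float64(195.5)), (6, np.float64(190.5))]
```

{"fn": "drive_tool", "kwargs": {"motion": [[[-0.005,-0.001,0.01,0,0.1],[-0.005,-0.001,0.03,0,0.1],[-0.005,-0.001,0.05,0,0.1],[-0.005,-0.001,0.065,0,0.1],[-0.005,-0.001,0.074,0,0.1],[-0.005,-0.001,0.08,0,0.1],[-0.004,-0.001,0.085,0,0.1],[-0.003,-0.001,0.09,0,0.1],[-0.002,-0.001,0.095,0,0.1],[-0.001,-0.001,0.1,0,0.1]]]}}

```text
time: 16.1
ee_pos: [0.4962, -0.2217, 0.1413]
ee_rot: [[0.964, -0.265, -0.002], [-0.265, -0.964, -0.001], [-0.002, 0.002, -1.0]]
ft_force: [-4.4, -2.0, 2.2]
gripper_width: 0.0225
finger_force: 62.3
```

{"fn": "drive_tool", "kwargs": {"motion": [[[0,0,0.002,0,0.1],[0,0,0.004,0,0.1],[0,0,0.006,0,0.1],[0,0,0.008,0,0.1],[0,0,0.01,0,0.1],[0,0,0.012,0,0.1],[0,0,0.014,0,0.1],[0,0,0.016,0,0.1],[0,0,0.018,0,0.1],[0,0,0.018,0,0.1]]]}}

```text
time: 17.1
ee_pos: [0.4967, -0.2219, 0.1237]
ee_rot: [[0.964, -0.266, -0.001], [-0.266, -0.964, -0.001], [-0.0, 0.002, -1.0]]
ft_force: [-5.1, -2.2, 4.3]
gripper_width: 0.0225
finger_force: 62.6
```

{"fn": "drive_tool", "kwargs": {"motion": [[[0,0,0.002,0,0.1],[0,0,0.004,0,0.1],[0,0,0.006,0,0.1],[0,0,0.008,0,0.1],[0,0,0.01,0,0.1],[0,0,0.012,0,0.1],[0,0,0.014,0,0.1],[0,0,0.016,0,0.1],[0,0,0.018,0,0.1],[0,0,0.018,0,0.1]]]}}

```text
time: 18.1
ee_pos: [0.4997, -0.2231, 0.1083]
ee_rot: [[0.964, -0.266, 0.007], [-0.266, -0.964, -0.005], [0.008, 0.003, -1.0]]
ft_force: [-2.1, -2.6, 14.6]
gripper_width: 0.0222
finger_force: 65.0
```

{"fn": "drive_tool", "kwargs": {"motion": [[[0,0,0.001,0,0.1],[0,0,0.002,0,0.1],[0,0,0.003,0,0.1],[0,0,0.004,0,0.1],[0,0,0.005,0,0.1],[0,0,0.006,0,0.1],[0,0,0.007,0,0.1],[0,0,0.007,0,0.1],[0,0,0.007,0,0.1],[0,0,0.007,0,0.1]]]}}

```text
time: 19.1
ee_pos: [0.5005, -0.2236, 0.1023]
ee_rot: [[0.964, -0.266, 0.008], [-0.266, -0.964, -0.006], [0.01, 0.003, -1.0]]
ft_force: [-1.4, -1.7, 19.0]
gripper_width: 0.0223
finger_force: 65.9
```

{"fn": "drive_tool", "kwargs": {"motion": [[[0,0,0.001,0,0.1],[0,0,0.002,0,0.1],[0,0,0.003,0,0.1],[0,0,0.003,0,0.1],[0,0,0.003,0,0.1],[0,0,0.003,0,0.1],[0,0,0.003,0,0.1],[0,0,0.003,0,0.1],[0,0,0.003,0,0.1],[0,0,0.003,0,0.1]]]}}

```text
time: 20.1
ee_pos: [0.5012, -0.2233, 0.1004]
ee_rot: [[0.964, -0.266, 0.01], [-0.266, -0.964, -0.005], [0.011, 0.002, -1.0]]
ft_force: [-3.0, -1.1, 24.3]
gripper_width: 0.0222
finger_force: 66.8
```

```bash
python3 - <<'E'
from h import *
w=cam("wrist");s=cam("scene");o=env.get_obs();print(o["ee_pos"],o["ft_force"],o["ft_torque"])
c=np.zeros((420,800,3),np.uint8);c[:,:420]=w["frame"][:,70:490];c[:380,420:]=cv2.resize(s["frame"][120:220,130:230],(380,380),interpolation=2);cv2.imwrite("pics/w8.png",c[:,:,::-1])
for k in("yellow","red"):print(k,[(b[0].round(1),b[1],b[2]) for b in blobs(s,k,(150,140,230,220),5)])
E
```

```text
[ 0.50126684 -0.22328456  0.1003965 ] [-2.66060135 -0.48726195 24.5565784 ] [0.22365868 0.89573613 0.05198102]
yellow []
red [(array([179.8, 171.4]), 5, array([179, 170,   3,   4])), (array([197.3, 189.8]), 55, array([194, 186,   7,  10]))]
```

{"fn": "drive_tool", "kwargs": {"motion": [[[0.001,0,-0.001,0,0.1],[0.002,0,-0.002,0,0.1],[0.003,0,-0.003,0,0.1],[0.004,0,-0.003,0,0.1],[0.004,0,-0.002,0,0.1],[0.004,0,-0.001,0,0.1],[0.004,0,0,0,0.1],[0.004,0,0.001,0,0.1],[0.004,0,0.001,0,0.1],[0.004,0,0.001,0,0.1]]]}}

```text
time: 21.2
ee_pos: [0.5022, -0.223, 0.1002]
ee_rot: [[0.964, -0.266, 0.005], [-0.266, -0.964, -0.003], [0.005, 0.002, -1.0]]
ft_force: [-9.6, 1.9, 34.8]
gripper_width: 0.0223
finger_force: 68.1
```

View pics/w8.png

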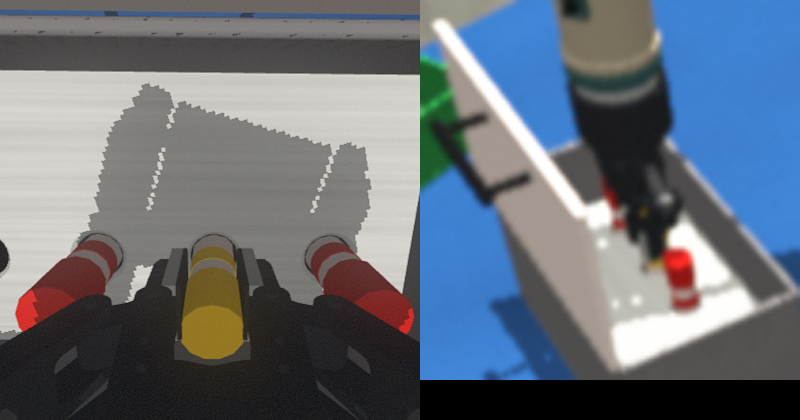

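The picture shows the yellow cartridge deep in well 1, its band at the mouth just like the reds at (98,265) and (330,265), which stand undisturbed. The hard stop is 32.7 mm deeper than in well 3, so it is home. I'll unload, then release.

{"fn": "drive_tool", "kwargs": {"motion": [[[0,0,-0.001,0,0.1],[0,0,-0.002,0,0.1],[0,0,-0.003,0,0.1],[0,0,-0.004,0,0.1],[0,0,-0.005,0,0.1],[0,0,-0.005,0,0.25],[0,0,-0.005,0,0.33],[0,0,-0.005,0,0.4],[0,0,-0.005,0,0.45],[0,0,-0.005,0,0.45]]]}}

```text
time: 22.2
ee_pos: [0.5012, -0.2221, 0.099]
ee_rot: [[0.964, -0.266, 0.0], [-0.266, -0.964, 0.0], [0.0, -0.0, -1.0]]
ft_force: [-0.5, 0.0, -0.2]
gripper_width: 0.0383
finger_force: 0.0
```

{"fn": "drive_tool", "kwargs": {"motion": [[[0,0,-0.002,0,0.45],[0,0,-0.01,0,0.45],[0,0,-0.025,0,0.45],[0,0,-0.045,0,0.45],[0,0,-0.07,0,0.45],[0,0,-0.095,0,0.45],[0,0,-0.12,0,0.45],[0,0,-0.145,0,0.45],[0,0,-0.16,0,0.45],[0,0,-0.165,0,0.45]]]}}

```text
time: 23.2
ee_pos: [0.5018, -0.2227, 0.267]
ee_rot: [[0.964, -0.266, 0.004], [-0.266, -0.964, -0.002], [0.005, 0.001, -1.0]]
ft_force: [0.2, -0.2, 0.2]
gripper_width: 0.0386
finger_force: 0.0
```

```bash
python3 - <<'E'
from h import *
w=cam("wrist");t=cam("top");s=cam("scene");o=env.get_obs();print(o["ee_pos"],o["ft_force"],o["joint_pos"].round(2))
for k in("yellow","red"):print(k,[(b[0].round(1),b[1],b[2]) for b in blobs(w,k,(0,0,560,420),60)])
for k in("yellow","red"):print(k,[(b[0].round(1),b[1],b[2]) for b in blobs(s,k,(150,140,230,220),5)])
# lid: dark handle blobs in top and scene
print([(b[0].round(1),b[1],b[2]) for b in blobs(t,"dark",(395,100,470,145),20)])
print([(b[0].round(1),b[1],b[2]) for b in blobs(s,"dark",(125,120,175,190),20)])
cv2.imwrite("pics/w9.png",w["frame"][:,:,::-1]);cv2.imwrite("pics/s9.png",s["frame"][:,:,::-1]);cv2.imwrite("pics/t9.png",t["frame"][:,:,::-1])
E
```

```text
[ 0.50077108 -0.22211306  0.26418324] [-0.09523115  0.39448524  0.22605602] [-0.54  0.22  1.52  0.    1.39  1.3 ]
yellow [(array([282.3, 204.8]), 750, array([268, 187,  28,  35]))]
red [(array([360.8, 209.2]), 149, array([351, 199,  18,  18]))]
yellow [(array([190.8, 179.5]), 66, array([187, 175,   8,  10])), (array([190.5, 188.5]), 8, array([189, 188,   4,   2]))]
red [(array([181.4, 168.5]), 61, array([178, 164,   7,  11])), (array([197.6, 189.9]), 50, array([194, 186,   7,  10]))]
[(array([431.2, 122.3]), 170, array([408, 115,  47,  22]))]
[(array([172.3, 123.9]), 43, array([168, 120,   7,  14])), (array([140. , 159.7]), 92, array([133, 151,  19,  22]))]
```

The yellow scene blob (190.8,179.5) is midway between and level with the reds (181.4,168.5) and (197.6,189.9), which have not moved. So it is seated. Next is the lid: I'll measure its handle.

```bash
python3 - <<'E'
from h import *
t,s=cam("top"),cam("scene")
w1,w3=np.array([.4981,-.2213]),np.array([.5304,-.1068]);by=np.r_[(w3-w1)/np.linalg.norm(w3-w1),0];bx=np.array([by[1],-by[0],0])
H=np.r_[w1,0]+by*.03+bx*.095+[0,0,.140];z=np.array([0,0,1.]);print("hinge",H,"bx",bx)
def bar(th,y=0,r=.12,o=.043): return H+y*by+r*(-bx*np.cos(th)+z*np.sin(th))+o*(bx*np.sin(th)+z*np.cos(th))
P,e=tri(t,(431.2,122.3),s,(140,159.7));print("handle tri",P,e,"box frame",(P-H)@bx,(P-H)@by,P[2])
for th in(1.5,1.6,1.7,1.8): print(th,bar(th).round(3),"bar top",proj(t,[bar(th,-.05),bar(th,.05)]).round(0).tolist(),"scene",proj(s,[bar(th,-.05),bar(th,.05)]).round(0).tolist(),"edge top",proj(t,[bar(th,y,.15,.004) for y in(-.136,.136)]).round(0).tolist())
h=cv2.cvtColor(t["frame"],cv2.COLOR_RGB2HSV)
for n,c,roi in(("top",t,(395,100,470,145)),("scene",s,(125,120,175,190))):
    x0,y0,x1,y1=roi;m=cv2.inRange(cv2.cvtColor(c["frame"][y0:y1,x0:x1],cv2.COLOR_RGB2HSV),*HSV["dark"]);ys,xs=np.nonzero(m)
    print(n,[(int(x)+x0,int(ys[xs==x].min()+y0),int(ys[xs==x].max()+y0)) for x in np.unique(xs)[::4]])
# free edge in top: bright panel top row per column
for x in(372,390,470,488): print(x,t["frame"][110:165:3,x].astype(int).sum(1).tolist())
E
```

```text
hinge [ 0.59767665 -0.21821936  0.14      ] bx [ 0.96243841 -0.27150009  0.        ]
handle tri [ 0.63391988 -0.23118683  0.26680576] 0.006901251030962895 box frame 0.03840254288748713 -0.002640350633026096 0.26680576175230253
1.5 [ 0.631 -0.228  0.263] bar top [[452.0, 129.0], [408.0, 117.0]] scene [[137.0, 152.0], [150.0, 171.0]] edge top [[492.0, 156.0], [366.0, 122.0]]
1.6 [ 0.642 -0.231  0.259] bar top [[453.0, 124.0], [408.0, 112.0]] scene [[133.0, 155.0], [146.0, 174.0]] edge top [[494.0, 149.0], [368.0, 115.0]]
1.7 [ 0.654 -0.234  0.253] bar top [[453.0, 120.0], [409.0, 108.0]] scene [[130.0, 158.0], [143.0, 177.0]] edge top [[495.0, 142.0], [370.0, 108.0]]
1.8 [ 0.664 -0.237  0.247] bar top [[453.0, 116.0], [409.0, 104.0]] scene [[126.0, 161.0], [139.0, 180.0]] edge top [[495.0, 136.0], [371.0, 102.0]]
top [(408, 115, 116), (412, 115, 119), (416, 116, 118), (420, 117, 119), (424, 118, 121), (428, 119, 122), (432, 121, 123), (436, 122, 124), (440, 123, 125), (444, 124, 126), (448, 125, 136), (452, 126, 128)]
scene [(133, 152, 154), (137, 153, 160), (141, 152, 164), (145, 151, 170), (149, 170, 170), (154, 168, 168), (169, 120, 122), (173, 120, 128)]
372 [361, 357, 365, 756, 666, 400, 401, 403, 403, 400, 440, 309, 227, 616, 758, 761, 760, 758, 760]
390 [374, 369, 373, 374, 479, 762, 412, 401, 402, 403, 403, 396, 487, 231, 254, 746, 758, 760, 758]
470 [351, 354, 355, 355, 356, 353, 355, 352, 281, 178, 136, 137, 135, 141, 137, 140, 190, 221, 237]
488 [343, 278, 176, 197, 212, 220, 236, 279, 278, 218, 304, 433, 549, 586, 564, 541, 503, 340, 385]
```

{"fn": "drive_tool", "kwargs": {"motion": [[[0,0,-0.03,0,0.2],[0,0,-0.06,0,0],[0,0,-0.09,0,0],[0.01,-0.003,-0.105,0,0],[0.035,-0.008,-0.105,0,0],[0.07,-0.014,-0.105,0,0],[0.105,-0.02,-0.105,0,0],[0.14,-0.025,-0.105,0,0],[0.165,-0.028,-0.105,0,0],[0.177,-0.029,-0.105,0,0]]]}}

```text
time: 24.45
ee_pos: [0.6814, -0.2415, 0.366]
ee_rot: [[0.964, -0.265, -0.003], [-0.265, -0.964, 0.002], [-0.003, -0.001, -1.0]]
ft_force: [0.0, -0.4, -0.6]
gripper_width: -0.0
finger_force: 0.0
```

{"fn": "drive_tool", "kwargs": {"motion": [[[0,0,0.01,0,0],[0,0,0.025,0,0],[0,0,0.04,0,0],[0,0,0.055,0,0],[0,0,0.07,0,0],[0,0,0.085,0,0],[0,0,0.1,0,0],[0,0,0.11,0,0],[0,0,0.113,0,0],[0,0,0.113,0,0]]]}}

```text
time: 25.45
ee_pos: [0.6787, -0.2413, 0.2557]
ee_rot: [[0.964, -0.266, -0.001], [-0.266, -0.964, 0.0], [-0.001, -0.0, -1.0]]
ft_force: [-0.0, -0.0, 0.7]
gripper_width: 0.0001
finger_force: 0.0
```

{"fn": "drive_tool", "kwargs": {"motion": [[[-0.006,0,0,0,0],[-0.014,0,0,0,0],[-0.022,0,0,0,0],[-0.03,0,0,0,0],[-0.037,0,0,0,0],[-0.043,0,0,0,0],[-0.049,0,0,0,0],[-0.055,0,0,0,0],[-0.06,0,0,0,0],[-0.065,0,0,0,0]]]}}

```text
time: 26.45
ee_pos: [0.6161, -0.2239, 0.2561]
ee_rot: [[0.964, -0.266, -0.001], [-0.266, -0.964, 0.0], [-0.001, -0.0, -1.0]]
ft_force: [1.5, -0.2, 1.7]
gripper_width: 0.0002
finger_force: 0.8
```

{"fn": "drive_tool", "kwargs": {"motion": [[[-0.006,0,0,0,0],[-0.013,0,0,0,0],[-0.02,0,0,0,0],[-0.027,0,0,0,0],[-0.034,0,0.001,0,0],[-0.041,0,0.002,0,0],[-0.048,0,0.003,0,0],[-0.054,0,0.004,0,0],[-0.06,0,0.005,0,0],[-0.065,0,0.006,0,0]]]}}

```text
time: 27.45
ee_pos: [0.5535, -0.2067, 0.2502]
ee_rot: [[0.964, -0.266, -0.0], [-0.266, -0.964, -0.0], [0.0, 0.0, -1.0]]
ft_force: [2.2, 0.0, -1.5]
gripper_width: 0.0002
finger_force: 0.7
```

```bash
cat >> h.py <<'E'
w1,w3=np.array([.4981,-.2213]),np.array([.5304,-.1068]);by=np.r_[(w3-w1)/np.linalg.norm(w3-w1),0];bx=np.array([by[1],-by[0],0]);z=np.array([0,0,1.])
H=np.r_[w1,0]+by*.03+bx*.095+[0,0,.140]
def bar(th,y=0,r=.12,o=.043): return H+y*by+r*(-bx*np.cos(th)+z*np.sin(th))+o*(bx*np.sin(th)+z*np.cos(th))
E
python3 - <<'E'
from h import *
s=cam("scene");o=env.get_obs();print(o["ee_pos"],o["ft_force"])
# white lid panel outline in scene
h=cv2.cvtColor(s["frame"],cv2.COLOR_RGB2HSV);m=cv2.inRange(h,(0,0,120),(180,50,255));m[:, :100]=0;m[:100]=0;m[250:]=0;m[:,245:]=0
n,l,st,ct=cv2.connectedComponentsWithStats(m)
for i in range(1,n):
    if st[i,4]>150:
        c=cv2.findContours((l==i).astype(np.uint8),0,2)[0][0];print(st[i],cv2.approxPolyDP(c,4,True)[:,0].tolist())
for th in(1.53,1.0,.8,.6,.4): print(th,proj(s,[bar(th,y,r,.008) for y,r in((-.136,0),(-.136,.15),(.136,.15),(.136,0))]).round(0).tolist(),"bar",proj(s,[bar(th,-.05),bar(th,.05)]).round(0).tolist())
E
```

```text
[ 0.5525103  -0.20637524  0.25018031] [-0.04146559 -0.28586711 -0.66785784]
[ 100  100   49   35 1372] [[100, 100], [100, 134], [112, 127], [129, 132], [148, 122], [142, 100]]
[ 145  130   85   87 3323] [[175, 130], [173, 141], [179, 140], [178, 152], [190, 163], [176, 155], [169, 159], [161, 142], [145, 165], [185, 216], [229, 196], [219, 185], [227, 196], [216, 197], [207, 185], [211, 179], [216, 182], [213, 172]]
1.53 [[145.0, 167.0], [135.0, 126.0], [173.0, 176.0], [181.0, 218.0]] bar [[136.0, 153.0], [149.0, 172.0]]
1.0 [[145.0, 165.0], [161.0, 123.0], [202.0, 171.0], [181.0, 217.0]] bar [[158.0, 144.0], [172.0, 162.0]]
0.8 [[145.0, 165.0], [169.0, 126.0], [211.0, 173.0], [182.0, 217.0]] bar [[166.0, 144.0], [181.0, 161.0]]
0.6 [[145.0, 165.0], [177.0, 130.0], [218.0, 176.0], [182.0, 216.0]] bar [[174.0, 145.0], [189.0, 162.0]]
0.4 [[146.0, 164.0], [183.0, 135.0], [224.0, 181.0], [182.0, 216.0]] bar [[181.0, 147.0], [196.0, 165.0]]
```

The scene numbers put the lid corners at (175,130) and (213,172), so the lid is at about 0.7 rad. Next I lift, go over the bar and press down.

{"fn": "drive_tool", "kwargs": {"motion": [[[0.004,0,0,0,0],[0.004,0,-0.012,0,0],[0.004,0,-0.027,0,0],[0,0,-0.035,0,0],[-0.012,0,-0.035,0,0],[-0.024,0,-0.035,0,0],[-0.028,0,-0.032,0,0],[-0.028,0,-0.022,0,0],[-0.028,0,-0.015,0,0],[-0.028,0,-0.01,0,0]]]}}

```text
time: 28.5
ee_pos: [0.5219, -0.1979, 0.2625]
ee_rot: [[0.964, -0.266, -0.01], [-0.266, -0.964, 0.002], [-0.01, 0.001, -1.0]]
ft_force: [-21.0, 6.5, 36.4]
gripper_width: -0.0003
finger_force: 21.4
```

{"fn": "drive_tool", "kwargs": {"motion": [[[-0.005,0,0.004,0,0],[-0.01,0,0.008,0,0],[-0.0145,0,0.012,0,0],[-0.019,0,0.017,0,0],[-0.023,0,0.022,0,0],[-0.027,0,0.0275,0,0],[-0.031,0,0.033,0,0],[-0.034,0,0.038,0,0],[-0.037,0,0.0435,0,0],[-0.037,0,0.0435,0,0]]]}}

```text
time: 29.5
ee_pos: [0.4774, -0.185, 0.2138]
ee_rot: [[0.964, -0.265, -0.031], [-0.265, -0.964, 0.01], [-0.033, -0.001, -0.999]]
ft_force: [-26.2, 5.6, 12.6]
gripper_width: 0.0002
finger_force: 13.5
```

{"fn": "drive_tool", "kwargs": {"motion": [[[-0.008,0,0,0,0],[-0.012,0,-0.005,0,0],[-0.012,0,-0.015,0,0],[-0.012,0,-0.03,0,0],[-0.012,0,-0.045,0,0],[-0.012,0,-0.055,0,0],[-0.012,0,-0.06,0,0],[-0.012,0,-0.06,0,0],[-0.012,0,-0.06,0,0],[-0.012,0,-0.06,0,0]]]}}

```text
time: 30.5
ee_pos: [0.4795, -0.1862, 0.2761]
ee_rot: [[0.964, -0.266, -0.001], [-0.266, -0.964, 0.001], [-0.001, -0.0, -1.0]]
ft_force: [0.3, -0.1, -0.1]
gripper_width: 0.0
finger_force: 0.0
```

```bash
python3 - <<'E'
from h import *
s=cam("scene");w=cam("wrist");o=env.get_obs();print(o["ee_pos"],o["ft_force"],"box frame",(o["ee_pos"]-H)@bx,(o["ee_pos"]-H)@by)
h=cv2.cvtColor(s["frame"],cv2.COLOR_RGB2HSV);m=cv2.inRange(h,(0,0,120),(180,50,255));m[:, :130]=0;m[:110]=0;m[250:]=0;m[:,245:]=0
n,l,st,ct=cv2.connectedComponentsWithStats(m)
for i in range(1,n):
    if st[i,4]>150:
        c=cv2.findContours((l==i).astype(np.uint8),0,2)[0][0];print(st[i],cv2.approxPolyDP(c,4,True)[:,0].tolist())
b=[(b[0].round(1),b[1],b[2]) for b in blobs(w,"dark",(100,0,500,240),60)];print("wrist dark",b)
for th in(.6,.4,.3,.2,.1,0): print(th,proj(s,[bar(th,y,r,.008) for y,r in((-.136,0),(-.136,.15),(.136,.15),(.136,0))]).round(0).tolist(),"bar w",proj(w,[bar(th,-.05),bar(th,.05)]).round(0).tolist())
cv2.imwrite("pics/w10.png",w["frame"][:,:,::-1])
E
```

```text
[ 0.47952096 -0.1862132   0.2761573 ] [ 0.55295505 -0.90806475 -0.30428612] box frame -0.12240724863475323 -0.0012753248016949446
[130 110  42  22 491] [[130, 131], [171, 110], [130, 110]]
[ 146  143   84   74 3282] [[188, 143], [146, 164], [182, 216], [218, 201], [224, 193], [229, 197], [226, 186]]
wrist dark [(array([295.1, 207.9]), 1940, array([225, 198, 138,  19]))]
0.6 [[145.0, 165.0], [177.0, 130.0], [218.0, 176.0], [182.0, 216.0]] bar w [[385.0, 158.0], [177.0, 157.0]]
0.4 [[146.0, 164.0], [183.0, 135.0], [224.0, 181.0], [182.0, 216.0]] bar w [[372.0, 189.0], [189.0, 188.0]]
0.3 [[146.0, 164.0], [185.0, 138.0], [227.0, 184.0], [183.0, 216.0]] bar w [[367.0, 199.0], [195.0, 198.0]]
0.2 [[146.0, 164.0], [187.0, 141.0], [228.0, 187.0], [183.0, 215.0]] bar w [[362.0, 206.0], [200.0, 205.0]]
0.1 [[146.0, 164.0], [189.0, 144.0], [230.0, 191.0], [183.0, 215.0]] bar w [[357.0, 210.0], [204.0, 209.0]]
0 [[147.0, 164.0], [190.0, 148.0], [231.0, 194.0], [183.0, 215.0]] bar w [[353.0, 212.0], [209.0, 212.0]]
```

The lid is at about 0.14 rad. I'm pressing straight down on the bar.

{"fn": "drive_tool", "kwargs": {"motion": [[[0.004,0,0.015,0,0],[0.004,0,0.035,0,0],[0.004,0,0.05,0,0],[0.004,0,0.056,0,0],[0.004,0,0.06,0,0],[0.003,0,0.063,0,0],[0.002,0,0.066,0,0],[0.002,0,0.069,0,0],[0.002,0,0.071,0,0],[0.002,0,0.073,0,0]]]}}

```text
time: 31.6
ee_pos: [0.4818, -0.187, 0.2039]
ee_rot: [[0.964, -0.266, 0.001], [-0.266, -0.964, -0.0], [0.001, 0.0, -1.0]]
ft_force: [0.4, -0.4, 0.2]
gripper_width: -0.0
finger_force: 0.2
```

{"fn": "drive_tool", "kwargs": {"motion": [[[0,0,0.001,0,0],[0,0,0.002,0,0],[0,0,0.003,0,0],[0,0,0.004,0,0],[0,0,0.005,0,0],[0,0,0.006,0,0],[0,0,0.007,0,0],[0,0,0.008,0,0],[0,0,0.008,0,0],[0,0,0.008,0,0]]]}}

```text
time: 32.6
ee_pos: [0.4818, -0.187, 0.1995]
ee_rot: [[0.964, -0.266, 0.002], [-0.266, -0.964, -0.002], [0.003, 0.001, -1.0]]
ft_force: [-5.8, 2.5, 20.3]
gripper_width: -0.0002
finger_force: 10.0
```

```bash
cat > lid.py <<'E'
from h import *
s=cam("scene");w=cam("wrist");o=env.get_obs();print(o["ee_pos"],o["ft_force"],"box frame",(o["ee_pos"]-H)@bx)
h=cv2.cvtColor(s["frame"],cv2.COLOR_RGB2HSV);m=cv2.inRange(h,(0,0,120),(180,50,255));m[:, :130]=0;m[:110]=0;m[250:]=0;m[:,245:]=0
n,l,st,ct=cv2.connectedComponentsWithStats(m)
for i in range(1,n):
    if st[i,4]>600:
        c=cv2.findContours((l==i).astype(np.uint8),0,2)[0][0];print(st[i],cv2.approxPolyDP(c,4,True)[:,0].tolist())
print("wrist dark",[(b[0].round(1),b[1],b[2]) for b in blobs(w,"dark",(100,0,500,300),60)])
for th in(.2,.1,0): print(th,"bar w",proj(w,[bar(th,-.05),bar(th,.05)]).round(0).tolist())
E
python3 lid.py
```

```text
[ 0.48180469 -0.1869484   0.19949583] [-4.85998563  3.01657365 20.48803967] box frame -0.12000969497300315
[ 147  147   83   70 3035] [[189, 147], [147, 163], [182, 216], [229, 197], [203, 163], [204, 180], [191, 163]]
wrist dark [(array([285. , 266.9]), 6578, array([167, 230, 233,  70])), (array([200.4, 297.2]), 137, array([183, 294,  34,   6])), (array([363.8, 297.2]), 137, array([349, 294,  33,   6]))]
0.2 bar w [[405.0, 263.0], [155.0, 262.0]]
0.1 bar w [[394.0, 264.0], [166.0, 264.0]]
0 bar w [[385.0, 263.0], [175.0, 262.0]]
```

{"fn": "drive_tool", "kwargs": {"motion": [[[0,0,0.001,0,0],[0,0,0.002,0,0],[0,0,0.002,0,0],[0,0,0.002,0,0],[0,0,0,0,0],[0,0,-0.004,0,0],[0,0,-0.01,0,0],[0,0,-0.03,0,0],[0,0,-0.06,0,0],[0,0,-0.09,0,0]]]}}

```text
time: 33.7
ee_pos: [0.4815, -0.1868, 0.286]
ee_rot: [[0.964, -0.266, -0.002], [-0.266, -0.964, 0.001], [-0.002, -0.0, -1.0]]
ft_force: [0.8, -0.6, -0.1]
gripper_width: -0.0001
finger_force: 0.0
```

{"fn": "drive_tool", "kwargs": {"motion": [[[-0.03,0,-0.02,0,0],[-0.07,0,-0.03,0,0],[-0.11,0,-0.03,0,0],[-0.14,0,-0.03,0,0],[-0.16,0,-0.03,0,0],[-0.17,0,-0.03,0,0],[-0.17,0,-0.03,0,0],[-0.17,0,-0.03,0,0],[-0.17,0,-0.03,0,0],[-0.17,0,-0.03,0,0]]]}}

```text
time: 34.7
ee_pos: [0.3187, -0.142, 0.3156]
ee_rot: [[0.964, -0.266, -0.0], [-0.266, -0.964, 0.0], [-0.0, -0.0, -1.0]]
ft_force: [0.1, 0.5, 0.8]
gripper_width: -0.0003
finger_force: 0.0
```

```bash
python3 lid.py; python3 - <<'E'
from h import *
t=cam("top");s=cam("scene")
print([(b[0].round(1),b[1],b[2]) for b in blobs(t,"dark",(340,140,480,240),20)])
for th in(.3,.2,.1,.05,0): print(th,"bar top",proj(t,[bar(th,-.05),bar(th,.05)]).round(1).tolist(),"scene edge",proj(s,[bar(th,y,.15,0) for y in(-.136,.136)]).round(1).tolist())
for n in("scene","top"):  # bystanders: pixel change against the start
    a=cv2.cvtColor(cv2.imread(f"pics/{n}0.png"),6).astype(int);b=cv2.cvtColor((s if n=="scene" else t)["frame"],7).astype(int)
    d=(abs(a-b)>40).astype(np.uint8);q,l,st,c=cv2.connectedComponentsWithStats(d);print(n,[st[i].tolist() for i in range(1,q) if st[i,4]>25])
E
```

```text
[ 0.31838003 -0.14187612  0.31556147] [-0.18958795  0.17926887 -0.21308386] box frame -0.2895329985546214
[ 147  148   83   69 3107] [[190, 148], [147, 163], [182, 216], [229, 197]]
wrist dark [(array([259.7, 294.7]), 219, array([238, 286,  40,  14]))]
0.2 bar w [[364.0, -82.0], [196.0, -83.0]]
0.1 bar w [[360.0, -61.0], [201.0, -62.0]]
0 bar w [[355.0, -43.0], [206.0, -44.0]]
[(array([403.5, 197.1]), 88, array([382, 191,  44,  13]))]
0.3 bar top [[431.4, 192.6], [388.1, 181.3]] scene edge [[186.2, 139.4], [227.5, 186.0]]
0.2 bar top [[429.1, 196.1], [386.2, 184.9]] scene edge [[188.0, 142.8], [229.1, 189.3]]
0.1 bar top [[426.9, 199.1], [384.5, 188.1]] scene edge [[189.3, 146.2], [230.1, 192.7]]
0.05 bar top [[425.8, 200.3], [383.7, 189.4]] scene edge [[189.8, 148.0], [230.5, 194.5]]
0 bar top [[424.8, 201.5], [382.8, 190.6]] scene edge [[190.2, 149.8], [230.8, 196.4]]
scene [[169, 0, 7, 8, 36], [223, 0, 5, 41, 88], [230, 0, 25, 50, 746], [269, 0, 48, 111, 2800], [392, 0, 9, 6, 29], [392, 0, 33, 14, 138], [329, 14, 88, 125, 3163], [173, 20, 39, 55, 1167], [227, 47, 31, 66, 1015], [2
[... 325 characters left out ...]
, 199, 37, 51, 249], [185, 202, 33, 15, 61], [148, 218, 14, 21, 58], [325, 253, 15, 22, 200]]
top [[407, 114, 49, 23, 277], [367, 117, 127, 39, 735], [341, 136, 125, 89, 2113], [356, 178, 10, 10, 77], [378, 181, 62, 24, 521], [188, 195, 16, 17, 134], [333, 224, 73, 64, 1363], [423, 255, 43, 47, 781], [380, 258, 180, 162, 10283], [400, 262, 34, 42, 479], [366, 267, 14, 8, 40], [371, 283, 52, 62, 1693], [285, 289, 41, 24, 436], [234, 305, 129, 61, 2498], [251, 332, 82, 88, 1868], [553, 340, 7, 17, 65], [332, 347, 29, 29, 328], [296, 356, 51, 35, 1226], [486, 360, 7, 8, 31], [349, 375, 12, 26, 199], [443, 383, 17, 31, 127], [369, 387, 10, 10, 44], [477, 405, 83, 15, 445], [372, 412, 11, 8, 62]]
```

The lid is flat: its corners (190,148) and (229,197) match the closed prediction. On the bench, only the yellow cap's old spot, the box, the arm and shadows changed. Handing in.

```bash
python3 -c "
from workcell import env
print(env.finish_job())"
```

```text
the job is handed in; nothing more can be done
None
```

I put the yellow cartridge fully home in well 1 (well 3 held the plug), closed the lid flat and handed the job in at about 35 s; the one doubt is a brief wrist-force reading of about 42 N (the body-contact limit is 40 N) while the fingertips pushed the lid's bar.

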